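Take down the saw set-up stack and put each piece on its own storage pad

ROBOT

A 6-joint arm with a two-finger parallel gripper is mounted at the origin on the work surface. World frame = base frame: x ahead of the robot, y to its left, z up, the work surface at z = 0. Lengths are in m, angles in rad, forces in N, time in s.
With the tool pointing down it reaches from about 0.2 to 0.875 m from the base axis. Payload 3.4 kg.
Tool frame: the origin (TCP) lies between the finger pads; the fingertips stand 19 mm ahead of it and the grasp point (between the pads) is the TCP; z points along the fingers, y is the direction in which the jaws open and shut (so a half turn about z gives the same grasp; the last joint's range is limited). The gripper opens to 94 mm and grips with 3 to 60 N. Pads are 16 mm wide; open, the fingers measure 119 mm over their backs; the gripper's body (75 mm by 177 mm) begins 78 mm behind the grasp point.
Start: joints at [1.028, 0.276, 1.505, -0, 1.361, -0.121], TCP at [0.235, 0.525, 0.189] pointing down, gripper open.
Joint ranges: [-2.89, 2.89], [-0.75, 2.08], [0.22, 2.7], [-1.18, 4.32], [0.11, 2.71], [-2.7, 2.7]. Speed limits (rad/s): [2.57, 2.57, 3.14, 3.14, 3.14, 3.14].

INTERFACE

Orientations are given as a unit quaternion [x, y, z, w].
In Python, from plant import ctrl gives the robot as it stands.
- The arm moves only by the tool drive_tool, never from a script. Its argument "moves" is a list of rows, each a list of 5 numbers: the opening, from 0 (shut) to 1 (fully open), then the shift along the world's x, y, z scaled (see below), then the turn about the world's z scaled (see below). A call has 1 to 10 rows; each row is the pose to reach, as a shift and turn from the pose commanded when the call began; what a row does not reach only later rows make up. The controller multiplies each number of a shift by 0.8 m and each number of a turn by 45 degrees. A row lasts 1/8 s, in which the tool goes at most 62.5 mm and 10.7 degrees, less where a joint would pass 70% of its speed; a pose out of reach is approached as far as the arm can. A call with a number of a shift or a turn outside -1 to 1 is refused whole. A call with a gripper value outside its range is refused whole. The fingers move at their own pace and stop on an object; "force" is the grip in N (left out, the last holds). Time passes only in rows, so rows that repeat a pose let the fingers close. It gives the time, the measured TCP pose, the force and the opening at its end, in the units of the state.
- ctrl.state(): the state, without advancing time (a new reading comes with each control period).
- ctrl.grab_frame(name): name is "side" or "top"; returns a dict with "img" (400x640x3 uint8, red, green, blue), "camera_matrix" (3x3 intrinsics, pixels), "pose" (4x4, takes a point from camera to world coordinates). Camera axes: x right, y down, z forward; pixel columns grow to the right and rows downward; lengths in m; the calibration is good to about 2 mm. A picture is of the moment at which its call begins. There is no depth.
- ctrl.close_job(): hands the job in, once; it reports no verdict.
Trained networks look in the newest picture that a camera, given by its name, has taken for a name from the list of things; names that differ only in an ending like _2 or _b are one class to them, and where a whole thing is asked for, a point or a joint stands for the part that bears it (a point fixed in the world has none). Each returns a list of dicts, best first, with "p" (0 to 1); they miss things now and then, are a little off and sometimes report something else, mostly with a low value. They report only what shows in the picture. A call takes as long as a camera call. They do not tell look-alikes from the thing itself.
- ctrl.cut_out(camera, thing): "pixels" (400x640 bool, what is visible of it) and "extent" ([left, top, width, height] in pixels, round what is visible of it).
The state is a dict: "time": time; "joint_positions": joint angles; "joint_vel": joint speeds; "joint_efforts": joint torques, N m; "tcp_pos": TCP position; "eef_rot": TCP orientation; "ft_force": force on the tool from outside, world axes, zero at the start; "wrist_torque": the same for the moment, N m; "width": opening from 0.0 (shut) to 1.0 (fully open).
Only numpy, scipy, OpenCV 4.12 (cv2) and the standard library are available. Lean on these libraries where they do the work, as an engineer would, in place of code of your own. Each camera call takes 0.05 s, during which the arm holds its last target.

TASK

The packing from the last saw set-up is still stacked on its steel plate. Working from the top down, take the stack apart and set each piece (orange tube sample, brass ring, V-block, blue riser) on the black pad that shows its silhouette: the same way up as it stands now, turned to match and inside the white outline. Set the pieces down, do not drop them, and do not knock over the green oil dispenser.

Things in the scene. Friction and masses are not known exactly. Their poses are not given: they have to be found in the camera images.
- tube: Sawn sample of orange painted square tube, standing upright on top of the stack: 30 x 30 mm outside, 3 mm walls, 36 mm high, open at both ends. Origin: centre of its underside; z along the tube, x and y square to its faces.
- spacer: Brass spacer ring, second from the top (under the tube): 50 mm outside diameter, 16 mm bore, 22 mm high, lying flat. Origin: centre of its underside, z up.
- vblock: Dark steel-grey V-block, third from the top (under the ring): 90 mm long (x), 50 mm wide (y), 34 mm high, with a V groove 24 mm wide and 16 mm deep along its top (along x). About 0.4 kg. Origin: centre of its underside, z up. The same either way round.
- riser: Blue painted riser block at the bottom of the stack (under the V-block): 140 mm long (x), 60 mm wide (y), 24 mm high, about 0.5 kg. It lies on a fixed steel plate 160 x 84 mm and 8 mm thick, roughly in line with it. Origin: centre of its underside, z up. The same either way round.
- pad_tube: Fixed storage pad, black rubber, 4 mm thick, 84 x 84 mm; thin white outline with the silhouette of its piece inside it: an orange square ring of 30 mm in an outline of 48 x 48 mm inside. Origin: centre of its underside; pieces stand on its top, 4 mm above. x and y run along the sides of the square; any quarter turn of the tube is right.
- pad_spacer: Fixed storage pad, black rubber, 4 mm thick, 84 x 84 mm; thin white outline with the silhouette of its piece inside it: a yellow ring of 50 mm in a round outline of 68 mm inside diameter. Origin: centre of its underside; pieces stand on its top, 4 mm above. Any turn of the ring is right.
- pad_vblock: Fixed storage pad, black rubber, 4 mm thick, 116 x 76 mm; thin white outline with the silhouette of its piece inside it: a grey rectangle of 90 x 50 mm with a black stripe for the groove, in an outline of 108 x 68 mm inside. Origin: centre of its underside; pieces stand on its top, 4 mm above. x runs along the length.
- pad_riser: Fixed storage pad, black rubber, 4 mm thick, 166 x 86 mm; thin white outline with the silhouette of its piece inside it: a blue rectangle of 140 x 60 mm in an outline of 158 x 78 mm inside. Origin: centre of its underside; pieces stand on its top, 4 mm above. x runs along the length.
- oiler: Small green plastic oil dispenser standing loose among the pads: 48 mm wide round body with a thin spout, 85 mm high. Origin: centre of its underside, z up. Not part of the job.
Mind the look-alikes: they are no part of the job. What is meant by the riser is not pink, and is the smaller of those in its own colour. Several things have the shape of the spacer; the one meant has the colours described above.

How it is judged:
By the outcome, as a careful person would: the job done as asked, in the order asked, and still so for the second after the job is handed in, with the robot touching nothing.
It also fails if it takes over 125 s, if anything falls off the work surface, if the arm or the gripper's body presses on something with over 40 N, if the wrist force passes 120 N, or if a joint passes its speed limit or range.

## Working session

There is one attempt and no reset: what is moved stays moved. The work goes in short steps, Python scripts to look and compute and a tool call to move; the robot and the scene stay as the last step left them, time stands still between calls to the robot, and variables do not carry over. Pictures are saved under pics/ and viewed, and the job is handed in when it is done.

Besides the shell and the picture viewer there is one more tool, called after "Call:" by a JSON object that holds its "method" and its "body". drive_tool: Moves the arm, as the interface text tells. Shifts and turns lie within -1 to 1; 1 stands for 0.8 m of shift or 45 degrees of turn. Its arguments: {"type":"object","properties":{"moves":{"type":"array","items":{"type":"array","items":{"type":"number"}}},"force":{"type":"number"}},"required":["moves"]}

```bash
ls; mkdir -p pics
python3 - <<'E'
from plant import ctrl
import cv2,numpy as np
s=ctrl.state(); print({k:np.round(v,3).tolist() for k,v in s.items()})
for n in("side","top"):
    f=ctrl.grab_frame(n); cv2.imwrite(f"pics/{n}0.png",f["img"][:,:,::-1]); print(n,np.round(f["camera_matrix"],2).tolist(),np.round(f["pose"],4).tolist())
E
```

```text
pics
{'time': 0.0, 'joint_positions': [1.028, 0.277, 1.506, -0.0, 1.361, -0.121], 'joint_vel': [-0.0, 0.0, 0.0, 0.001, -0.001, -0.001], 'joint_efforts': [-0.001, -40.46, -23.723, 0.07, 0.034, -0.0], 'tcp_pos': [0.235, 0.524, 0.188], 'eef_rot': [0.209, 0.978, -0.001, -0.0], 'ft_force': [0.117, 0.11, 0.255], 'wrist_torque': [-0.003, 0.043, 0.026], 'width': 0.998}
side [[519.3, 0.0, 319.3], [0.0, 519.3, 196.71], [0.0, 0.0, 1.0]] [[0.8975, -0.223, 0.3805, 0.0123], [-0.4408, -0.4836, 0.7562, -0.8587], [0.0154, -0.8464, -0.5323, 0.7037], [0.0, 0.0, 0.0, 1.0]]
top [[362.98, 0.0, 318.41], [0.0, 362.98, 196.24], [0.0, 0.0, 1.0]] [[-0.0171, -0.9981, 0.06, 0.3956], [-0.9997, 0.0159, -0.0203, 0.0073], [0.0193, -0.0603, -0.998, 0.9539], [0.0, 0.0, 0.0, 1.0]]
```

View pics/side0.png

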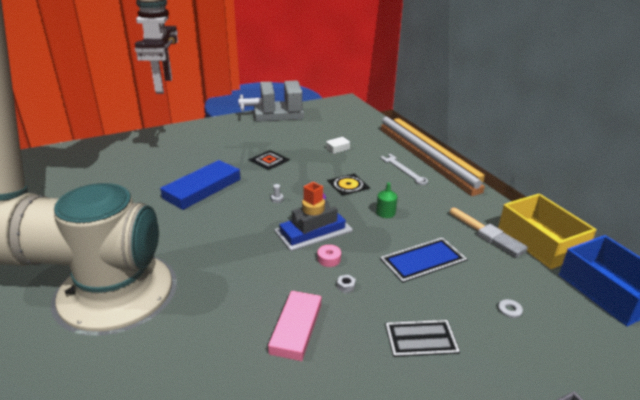

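View pics/top0.png

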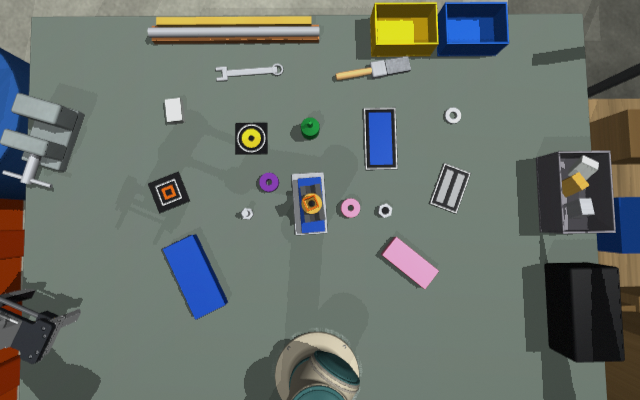

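```bash
cat > h.py <<'E'
from plant import ctrl
import cv2,numpy as np
def w(f,px,z):
    K=f["camera_matrix"];P=f["pose"]
    px=np.atleast_2d(px).astype(float)
    d=np.c_[(px[:,0]-K[0,2])/K[0,0],(px[:,1]-K[1,2])/K[1,1],np.ones(len(px))]@P[:3,:3].T
    o=P[:3,3]; t=(z-o[2])/d[:,2]
    return (o+t[:,None]*d)[:,:2]
def proj(f,X):
    K=f["camera_matrix"];P=f["pose"]
    c=(np.atleast_2d(X)-P[:3,3])@P[:3,:3]; q=c@K.T
    return q[:,:2]/q[:,2:]
def rect(f,m,z):
    cs,_=cv2.findContours(m.astype(np.uint8),cv2.RETR_EXTERNAL,cv2.CHAIN_APPROX_NONE)
    c=max(cs,key=cv2.contourArea)[:,0,:]
    p=w(f,c,z)
    (cx,cy),(a,b),ang=cv2.minAreaRect((p*1000).astype(np.float32))
    if a<b: a,b,ang=b,a,ang+90
    ang=(ang+90)%180-90
    return [round(float(v),1) for v in (cx,cy,a,b,ang)]
E
python3 - <<'E'
from h import *
H=dict(tube=.096+.0,spacer=.088,vblock=.066,riser=.032,pad_tube=.004,pad_spacer=.004,pad_vblock=.004,pad_riser=.004,oiler=0.05)
H['tube']=.008+.024+.034+.022+.036; 
for n in("top","side"):
    f=ctrl.grab_frame(n)
    im=f["img"][:,:,::-1].copy()
    x0,y0,x1,y1=(140,90,500,320) if n=="top" else (150,120,540,370)
    cv2.imwrite(f"pics/{n}1.png",cv2.resize(im[y0:y1,x0:x1],None,fx=2,fy=2,interpolation=cv2.INTER_CUBIC))
    for t in H:
        for r in ctrl.cut_out(n,t)[:4]:
            if r["pixels"].sum()>8: print(n,t,round(r["p"],2),r["extent"],rect(f,r["pixels"],H[t]))
E
```

```text
top tube 0.39 [301.5, 195.2, 18.1, 9.4] [442.1, 14.4, 24.6, 5.6, -66.9]
top spacer 0.71 [342.5, 198.3, 14.0, 20.3] [418.3, -86.5, 43.0, 40.8, -1.0]
top spacer 0.51 [297.4, 194.9, 22.7, 18.1] [431.8, 7.7, 47.8, 47.7, -1.0]
top vblock 0.91 [300.7, 186.3, 23.8, 35.8] [463.8, 8.7, 51.2, 30.8, -87.5]
top riser 0.9 [165.9, 238.3, 58.2, 81.0] [256.2, 299.1, 191.6, 91.3, 25.4]
top riser 0.86 [300.0, 173.9, 25.6, 61.4] [429.4, 9.0, 141.0, 60.6, 4.3]
top riser 0.75 [382.1, 237.9, 55.0, 48.7] [279.7, -239.4, 143.5, 62.3, 50.7]
top pad_tube 0.76 [149.8, 174.4, 40.9, 41.7] [469.3, 378.4, 87.4, 87.3, 19.4]
top pad_tube 0.24 [299.1, 176.7, 27.3, 58.0] [389.6, 5.9, 62.8, 59.9, 89.0]
top pad_tube 0.16 [301.0, 118.0, 20.1, 20.2] [633.0, 7.2, 56.4, 47.8, -0.8]
top pad_vblock 0.64 [428.8, 162.3, 41.8, 55.0] [468.7, -359.5, 116.9, 77.6, -22.3]
top pad_riser 0.7 [360.6, 104.8, 41.0, 67.2] [603.8, -179.2, 170.4, 88.3, 0.5]
top oiler 0.71 [303.3, 118.7, 15.9, 19.7] [621.5, 7.2, 53.7, 45.4, -0.8]
top oiler 0.16 [299.6, 173.8, 28.5, 59.4] [407.6, 5.6, 94.7, 61.4, 2.4]
side tube 0.79 [306.0, 182.3, 18.0, 21.3]
[... 206 characters left out ...]
[282.8, 214.5, 66.0, 34.1] [425.4, -5.6, 151.7, 88.1, 3.0]
side riser 0.91 [266.1, 291.4, 58.1, 68.8] [272.2, -260.0, 158.6, 67.2, 49.6]
side riser 0.69 [158.7, 159.9, 82.0, 49.7] [254.6, 279.2, 219.5, 125.5, 25.3]
side pad_tube 0.69 [254.0, 153.1, 35.8, 16.4] [471.4, 376.5, 92.0, 87.4, -68.7]
side pad_spacer 0.87 [328.5, 171.6, 45.1, 22.8] [611.2, 161.1, 89.6, 85.7, -89.6]
side pad_spacer 0.43 [379.5, 234.5, 88.1, 46.6] [606.4, -179.4, 168.6, 90.5, 0.1]
side pad_vblock 0.81 [388.7, 320.5, 70.8, 33.2] [471.0, -361.5, 117.5, 80.0, -21.6]
side pad_riser 0.97 [379.7, 235.0, 86.8, 48.5] [605.8, -179.3, 167.9, 90.6, 0.7]
side oiler 0.89 [377.5, 187.3, 20.6, 30.2] [615.6, -10.5, 134.3, 45.1, 56.0]
```

```bash
sleep 0.1; ls pics
```

```text
side0.png
side1.png
top0.png
top1.png
```

View pics/top1.png

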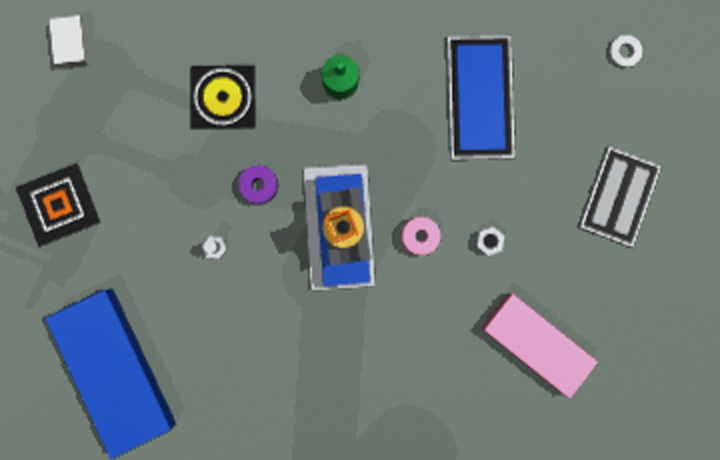

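View pics/side1.png

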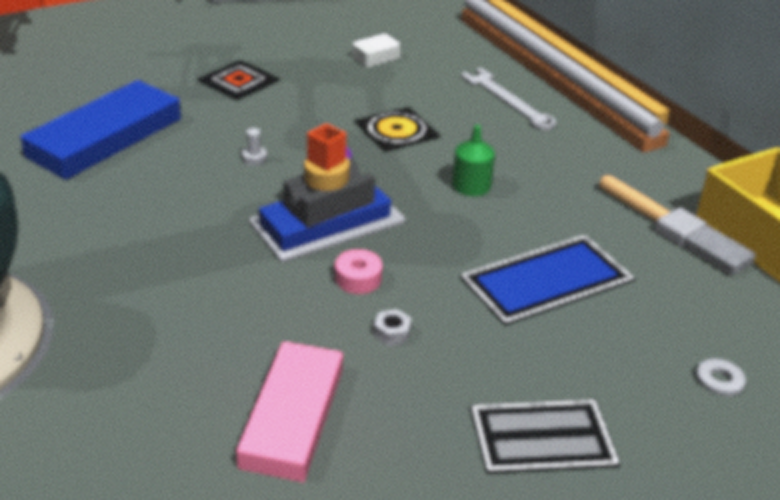

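Run:
```python
from h import *
ims=[]
f=ctrl.grab_frame("top");a=f["img"][168:240,285:337,::-1]
cv2.imwrite("pics/ztop.png",cv2.resize(a,None,fx=8,fy=8,interpolation=cv2.INTER_CUBIC))
f=ctrl.grab_frame("side");a=f["img"][175:250,270:360,::-1]
cv2.imwrite("pics/zside.png",cv2.resize(a,None,fx=8,fy=8,interpolation=cv2.INTER_CUBIC))
```

```text
(no output)
```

View pics/ztop.png

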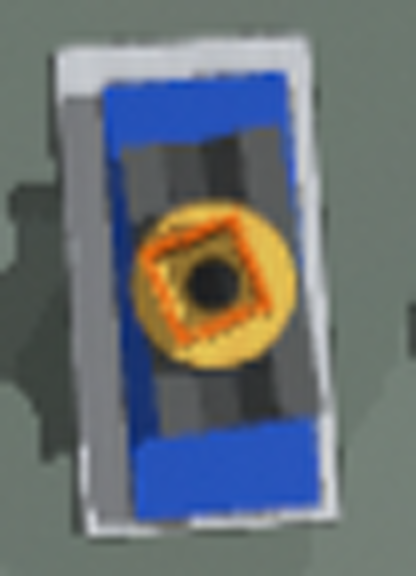

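View pics/zside.png

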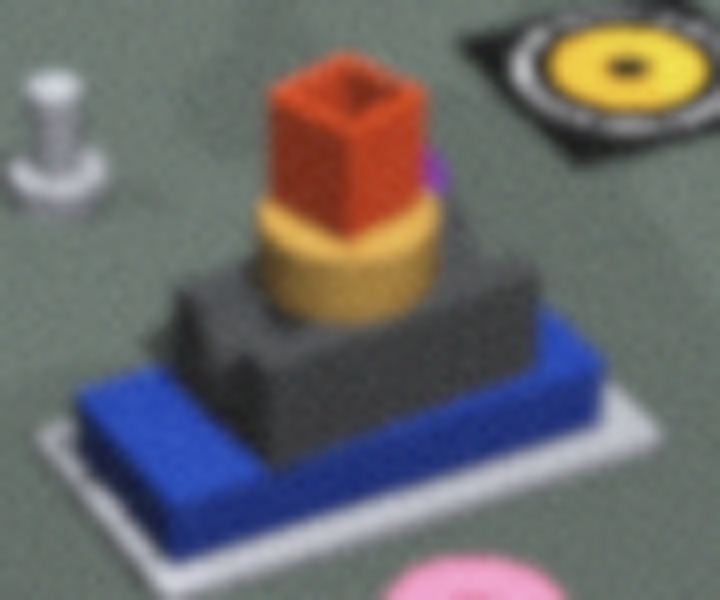

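Run:
```python
from h import *
ft=ctrl.grab_frame("top");fs=ctrl.grab_frame("side")
def T(l,z):
    p=np.array(l,float)/8-.44+[285,168]; return w(ft,p,z)*1000
def S(l,z):
    p=np.array(l,float)/8-.44+[270,175]; return w(fs,p,z)*1000
def show(n,q):
    print(n,q.round(0).tolist(),"mean",q.mean(0).round(1),"edges",[ (round(float(np.hypot(*d)),1),round(float(np.degrees(np.arctan2(d[1],d[0]))),1)) for d in (np.roll(q,-1,0)-q)])
show("tubeT",T([(146,250),(236,215),(270,305),(182,342)],.124))
show("tubeS",S([(270,92),(348,52),(425,95),(350,138)],.124))
show("ringT",T([(215,284)],.088))
show("vbT",T([(121,150),(278,125),(320,415),(160,437)],.066))
show("vbS",S([(265,365),(178,293),(538,270)],.066))
show("riT",T([(105,88),(285,72),(322,505),(137,520)],.032))
show("riS",S([(75,400),(180,510),(605,365)],.032))
show("plT",T([(55,52),(308,38),(338,515),(88,532)],.008))
# pad_spacer top, bolt, purple, pink, nut, oiler
for n,p,z in [("padsp",(251,138),.004),("purple",(269,182.5),.022),("pink",(350.5,208),.022),("bolt",(247,213),.02),("nut",(385,210),.01)]:
    print(n,w(ft,[p],z)*1000)
for n,p,z in [("padsp",(348.5,183.5),.004),("oilbase",(387,213),.0)]: print(n,w(fs,[p],z)*1000)
# pad_tube yellow color
im=ft["img"].astype(int)
for n,m,box in [("padsp",(im[...,0]>170)&(im[...,1]>150)&(im[...,2]<90),(235,120,268,156)),("padtube",(im[...,0]>150)&(im[...,1]<120)&(im[...,2]<80),(145,170,195,215)),("padri",(im[...,2]>150)&(im[...,0]<80),(360,105,400,172))]:
    k=np.zeros(m.shape,bool);k[box[1]:box[3],box[0]:box[2]]=1
    print(n,(m&k).sum(),rect(ft,m&k,.004))
```

```text
tubeT [[440.0, 26.0], [450.0, 0.0], [424.0, -9.0], [414.0, 16.0]] mean [431.9   8.5] edges [(27.6, -69.6), (27.6, -160.3), (27.3, 111.9), (28.3, 20.5)]
tubeS [[414.0, 18.0], [443.0, 29.0], [452.0, -1.0], [424.0, -12.0]] mean [433.1   8.5] edges [(30.3, 20.2), (30.8, -72.9), (30.3, -157.7), (31.9, 107.2)]
ringT [[432.0, 7.0]] mean [431.6   6.7] edges [(0.0, 0.0)]
vbT [[474.0, 35.0], [481.0, -13.0], [392.0, -25.0], [386.0, 24.0]] mean [433.3   5.2] edges [(48.8, -81.8), (89.8, -172.8), (49.3, 96.8), (88.6, 6.9)]
vbS [[394.0, -23.0], [387.0, 19.0], [482.0, -13.0]] mean [420.9  -5.6] edges [(42.3, 99.9), (100.6, -18.3), (88.9, -173.4)]
riT [[497.0, 41.0], [501.0, -17.0], [363.0, -26.0], [360.0, 32.0]] mean [430.4   7.5] edges [(57.6, -85.8), (138.2, -176.1), (58.7, 93.6), (137.5, 3.4)]
riS [[359.0, 28.0], [365.0, -31.0], [502.0, -19.0]] mean [408.6  -7.1] edges [(59.6, -84.2), (137.2, 5.0), (150.4, 161.7)]
plT [[512.0, 58.0], [515.0, -25.0], [359.0, -32.0], [355.0, 49.0]] mean [435.3  12.4] edges [(82.9, -87.7), (156.0, -177.4), (81.2, 92.8), (156.8, 3.2)]
padsp [[609.47612306 163.24532655]]
purple [[489.05906913 114.85289054]]
pink [[420.0187564  -93.63914119]]
bolt [[411.67704832 171.98937124]]
nut [[ 413.61991432 -184.99160247]]
padsp [[611.48880404 161.91333233]]
oilbase [[632.18557628   5.20432131]]
padsp 230 [610.1, 163.8, 47.1, 44.8, 44.1]
padtube 93 [470.7, 378.5, 29.9, 29.1, 20.7]
padri 1147 [604.2, -178.8, 137.6, 59.2, 0.2]
```

Call:
{"method": "drive_tool", "body": {"moves": [[1,0.247,-0.6455,0,-1],[1,0.247,-0.6455,0,-1],[1,0.247,-0.6455,0,-1],[1,0.247,-0.6455,0,-1],[1,0.247,-0.6455,0,-1],[1,0.247,-0.6455,0,-1],[1,0.247,-0.6455,0,-1],[1,0.247,-0.6455,0,-1],[1,0.247,-0.6455,0,-1],[1,0.247,-0.6455,0,-1]], "force": 15}}

```text
time: 2.55
tcp_pos: [0.4344, 0.005, 0.189]
eef_rot: [0.57, 0.822, -0.0, 0.001]
ft_force: [-0.2, 0.2, -0.4]
width: 0.997
```

Call:
{"method": "drive_tool", "body": {"moves": [[0.7,0,0,0,0],[0.7,0,0,0,0]]}}

```text
time: 2.8
tcp_pos: [0.4324, 0.0096, 0.189]
eef_rot: [0.567, 0.824, 0.0, -0.0]
ft_force: [0.1, 0.9, 0.6]
width: 0.824
```

Run:
```python
from h import *
s=ctrl.state();print(np.round(s["tcp_pos"],4),s["joint_positions"])
f=ctrl.grab_frame("side");a=f["img"][100:250,220:420,::-1]
cv2.imwrite("pics/a1.png",cv2.resize(a,None,fx=4,fy=4,interpolation=cv2.INTER_CUBIC))
```

```text
[0.4324 0.0096 0.189 ] [-1.39545993e-01  5.85364128e-02  1.77980524e+00  5.30562713e-04
  1.30348701e+00 -5.05182752e-01]
```

View pics/a1.png

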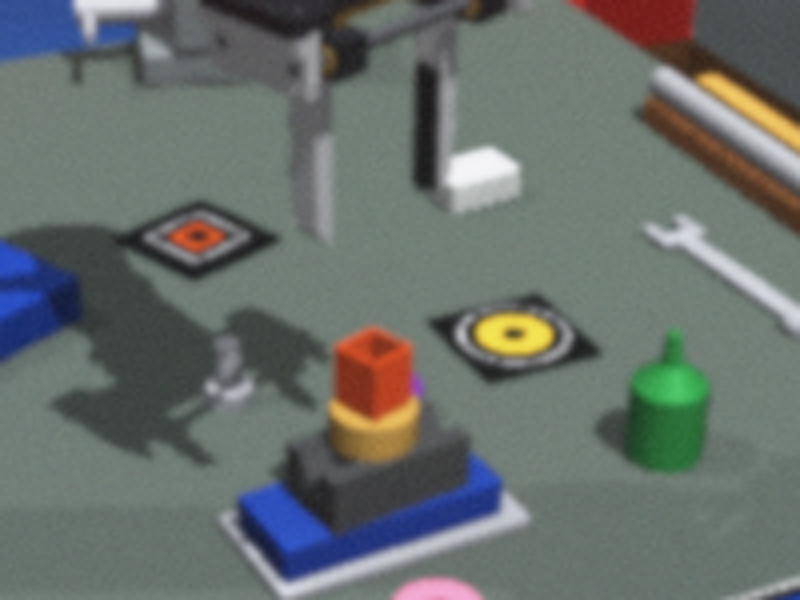

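Call:
{"method": "drive_tool", "body": {"moves": [[0.7,0,-0.001,-0.05,0],[0.7,0,-0.001,-0.08,0],[0.7,0,-0.001,-0.096,0],[0.7,0,-0.001,-0.096,0],[0.4,0,-0.001,-0.096,0],[0.2,0,-0.001,-0.096,0],[0.2,0,-0.001,-0.096,0],[0.2,0,-0.001,-0.096,0],[0.2,0,-0.001,-0.096,0],[0.2,0,-0.001,-0.096,0]], "force": 15}}

```text
time: 4.1
tcp_pos: [0.433, 0.0074, 0.1122]
eef_rot: [0.568, 0.823, 0.0, 0.0]
ft_force: [-0.9, 0.1, 0.4]
width: 0.201
```

Run:
```python
from h import *
s=ctrl.state();print(np.round(s["tcp_pos"],4),s["width"])
f=ctrl.grab_frame("side");a=f["img"][150:250,260:390,::-1]
cv2.imwrite("pics/a2.png",cv2.resize(a,None,fx=6,fy=6,interpolation=cv2.INTER_CUBIC))
```

```text
[0.433  0.0074 0.1122] 0.2012170249508036
```

View pics/a2.png

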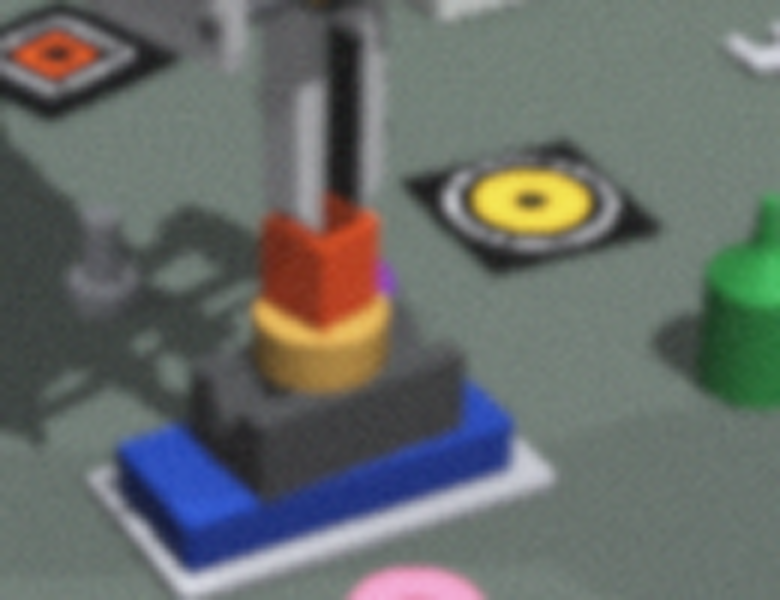

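Run:
```python
from h import *
f=ctrl.grab_frame("side");g=ctrl.grab_frame("top")
t=np.radians(20.5);j=np.array([np.cos(t),np.sin(t),0])
c=np.array([.433,.0074,0.])
for z in (.093,.112,.124,.14):
    for s in (-1,1):
        X=c+j*s*.0095+[0,0,z]; print(z,s,((proj(f,X)[0]-[260,150]+.44)*6).round(0),proj(g,X).round(1))
a=g["img"][160:250,270:350,::-1]
cv2.imwrite("pics/a3.png",cv2.resize(a,None,fx=6,fy=6,interpolation=cv2.INTER_CUBIC))
```

```text
0.093 -1 [303. 305.] [[312.6 206.1]]
0.093 1 [339. 285.] [[309.6 198.7]]
0.112 -1 [304. 260.] [[312.6 205.9]]
0.112 1 [340. 241.] [[309.6 198.2]]
0.124 -1 [304. 232.] [[312.6 205.7]]
0.124 1 [340. 212.] [[309.6 198. ]]
0.14 -1 [304. 193.] [[312.6 205.4]]
0.14 1 [341. 174.] [[309.5 197.6]]
```

View pics/a3.png

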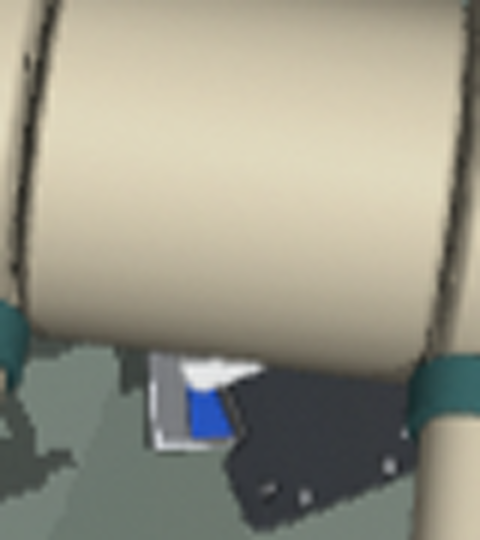

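Run:
```python
from h import *
f=ctrl.grab_frame("side")
t=np.radians(20.5);j=np.array([np.cos(t),np.sin(t),0])
c=np.array([.4324,.0096,0.])
o=.82*.047+.006
for z in (.17,.18,.19,.2,.21):
    for s in (-1,1):
        X=c+j*s*o+[0,0,z]; print(z,s,((proj(f,X)[0]-[220,100]+.44)*4).round(0))
```

```text
0.17 -1 [313. 302.]
0.17 1 [430. 244.]
0.18 -1 [313. 285.]
0.18 1 [430. 227.]
0.19 -1 [313. 268.]
0.19 1 [431. 211.]
0.2 -1 [313. 250.]
0.2 1 [431. 194.]
0.21 -1 [312. 233.]
0.21 1 [431. 177.]
```

Call:
{"method": "drive_tool", "body": {"moves": [[0.7,0,0.001,0.01,0],[0.7,0,0.001,0.01,0],[0.7,0,0.001,0.01,0],[0.7,0,0.001,0.01,0],[0.7,0,0.001,0,0],[0.7,0,0.001,-0.01,0],[0.7,0,0.001,-0.02,0],[0.7,0,0.001,-0.028,0],[0.7,0,0.001,-0.028,0]]}}

```text
time: 5.42
tcp_pos: [0.4325, 0.0083, 0.0892]
eef_rot: [0.568, 0.823, -0.0, -0.001]
ft_force: [-0.8, -0.4, -0.2]
width: 0.696
```

Run:
```python
from h import *
s=ctrl.state();print(np.round(s["tcp_pos"],4),s["width"])
f=ctrl.grab_frame("side");a=f["img"][150:250,260:390,::-1]
cv2.imwrite("pics/a4.png",cv2.resize(a,None,fx=6,fy=6,interpolation=cv2.INTER_CUBIC))
```

```text
[0.4325 0.0083 0.0892] 0.6960038905729556
```

View pics/a4.png

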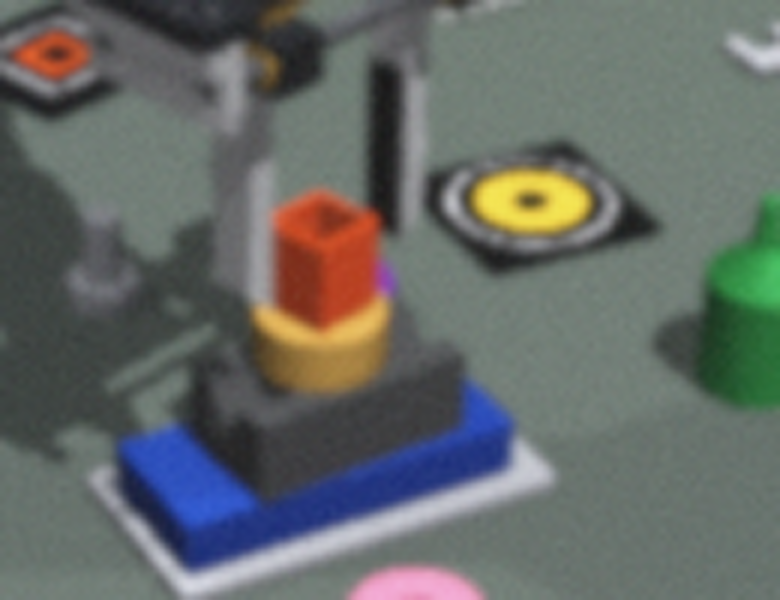

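Call:
{"method": "drive_tool", "body": {"moves": [[0.7,0,0,-0.008,0],[0.7,0,0,-0.014,0],[0.7,0,0,-0.014,0],[0.5,0,0,-0.014,0],[0.4,0,0,-0.014,0],[0.2,0,0,-0.014,0],[0.2,0,0,-0.014,0],[0.2,0,0,-0.014,0],[0.2,0,0,-0.014,0]], "force": 20}}

```text
time: 6.6
tcp_pos: [0.4331, 0.0082, 0.0787]
eef_rot: [0.568, 0.823, 0.0, 0.0]
ft_force: [-0.3, 0.1, 1.2]
width: 0.317
```

Call:
{"method": "drive_tool", "body": {"moves": [[0.2,0,0,0.01,0],[0.2,0,0,0.05,0],[0.2,0,0,0.1,0],[0.2,0.047,0.1,0.1,0],[0.2,0.047,0.18,0.1,0],[0.2,0.047,0.26,0.1,0],[0.2,0.047,0.33,0.1,0],[0.2,0.047,0.4,0.1,0],[0.2,0.047,0.462,0.1,0],[0.2,0.047,0.462,0.1,0]]}}

```text
time: 7.85
tcp_pos: [0.4701, 0.3821, 0.1583]
eef_rot: [0.566, 0.825, 0.001, -0.0]
ft_force: [0.2, 0.1, -0.3]
width: 0.316
```

Call:
{"method": "drive_tool", "body": {"moves": [[0.2,0,0,0,0],[0.2,0,0,0,0]]}}

```text
time: 8.1
tcp_pos: [0.4706, 0.3763, 0.1587]
eef_rot: [0.568, 0.823, -0.0, 0.0]
ft_force: [-0.2, -0.6, -1.1]
width: 0.318
```

Run:
```python
from h import *
s=ctrl.state();print(np.round(s["tcp_pos"],4),s["width"],s["eef_rot"])
f=ctrl.grab_frame("side");print(f["img"].shape);a=f["img"][60:200,200:350,::-1]
cv2.imwrite("pics/a5.png",cv2.resize(a,None,fx=4,fy=4,interpolation=cv2.INTER_CUBIC))
```

```text
[0.4706 0.3763 0.1587] 0.31792302049824583 [ 5.68202501e-01  8.22888676e-01 -3.56459188e-04  1.32023815e-04]
(400, 640, 3)
```

View pics/a5.png

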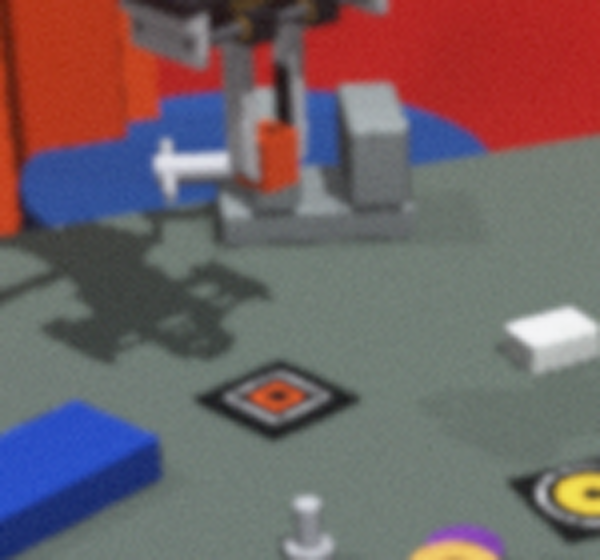

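Call:
{"method": "drive_tool", "body": {"moves": [[0.2,0,0.001,-0.06,0],[0.2,0,0.001,-0.12,0],[0.2,0,0.001,-0.17,0],[0.2,0,0.001,-0.19,0],[0.2,0,0.001,-0.197,0],[0.2,0,0.001,-0.197,0],[0.2,0,0.001,-0.2,0],[0.2,0,0.001,-0.2,0]]}}

```text
time: 9.15
tcp_pos: [0.4711, 0.379, -0.0005]
eef_rot: [0.568, 0.823, 0.001, 0.0]
ft_force: [-0.6, 0.3, -0.9]
width: 0.318
```

Run:
```python
from h import *
s=ctrl.state();print(np.round(s["tcp_pos"],4),s["width"],s["ft_force"])
f=ctrl.grab_frame("side");a=f["img"][100:200,220:320,::-1]
cv2.imwrite("pics/a6.png",cv2.resize(a,None,fx=6,fy=6,interpolation=cv2.INTER_CUBIC))
```

```text
[ 0.4711  0.379  -0.0005] 0.31824506262262403 [-0.58493518  0.25447721 -0.90163947]
```

View pics/a6.png

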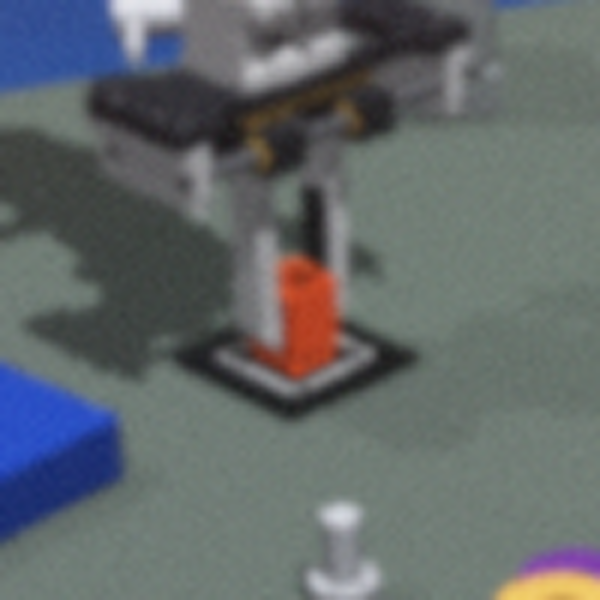

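Call:
{"method": "drive_tool", "body": {"moves": [[0.2,0,0,-0.002,0],[0.2,0,0,-0.004,0],[0.2,0,0,-0.005,0],[0.2,0,0,-0.005,0]]}}

```text
time: 9.7
tcp_pos: [0.4705, 0.3786, -0.0053]
eef_rot: [0.568, 0.823, -0.0, -0.0]
ft_force: [-0.1, -0.0, 1.5]
width: 0.318
```

Call:
{"method": "drive_tool", "body": {"moves": [[0.2,0,0,-0.001,0],[0.2,0,0,-0.001,0]]}}

```text
time: 9.95
tcp_pos: [0.4705, 0.3786, -0.0053]
eef_rot: [0.568, 0.823, 0.0, 0.0]
ft_force: [-2.2, 0.0, 5.3]
width: 0.317
```

Contact (5 N). Release and rise.

Call:
{"method": "drive_tool", "body": {"moves": [[0.5,0,0,0.001,0],[0.6,0,0,0.001,0],[0.6,0,0,0.001,0],[0.6,0,0,0.03,0],[0.6,0,0,0.08,0],[0.8,0,0,0.15,0],[0.8,0,0,0.2,0],[0.8,0,0,0.2,0]]}}

```text
time: 10.95
tcp_pos: [0.4728, 0.38, 0.1575]
eef_rot: [0.568, 0.823, 0.004, 0.002]
ft_force: [0.4, 0.0, -0.8]
width: 0.797
```

Run:
```python
from h import *
s=ctrl.state();print(np.round(s["tcp_pos"],4),s["width"],s["ft_force"])
f=ctrl.grab_frame("side");a=f["img"][100:250,220:370,::-1]
cv2.imwrite("pics/a7.png",cv2.resize(a,None,fx=4,fy=4,interpolation=cv2.INTER_CUBIC))
```

```text
[0.4728 0.38   0.1575] 0.7973555692814365 [ 0.39305375  0.00609693 -0.84251459]
```

View pics/a7.png

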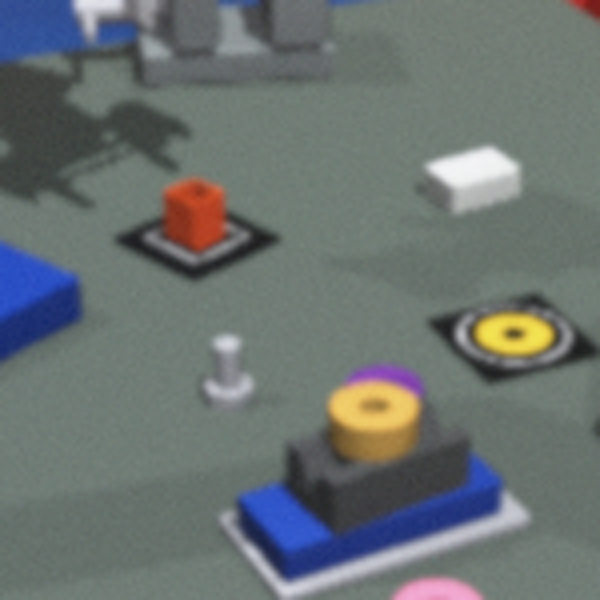

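Call:
{"method": "drive_tool", "body": {"moves": [[0.8,-0.048,-0.464,0,1],[0.8,-0.048,-0.464,0,1],[0.8,-0.048,-0.464,0,1],[0.8,-0.048,-0.464,0,1],[0.8,-0.048,-0.464,0,1],[0.8,-0.048,-0.464,0,1],[0.8,-0.048,-0.464,0,1],[0.8,-0.048,-0.464,0,1]]}}

```text
time: 12.0
tcp_pos: [0.4314, 0.0074, 0.1526]
eef_rot: [0.211, 0.978, 0.0, -0.001]
ft_force: [-0.4, 0.1, 0.0]
width: 0.798
```

Call:
{"method": "drive_tool", "body": {"moves": [[0.8,0,0,0,0.7],[0.8,0,0,0,0.7],[0.8,0,0,0,0.7],[0.8,0,0,0,0.7],[0.8,0,0,0,0.7],[0.8,0,0,0,0.7]]}}

```text
time: 12.75
tcp_pos: [0.4322, 0.008, 0.1537]
eef_rot: [-0.064, 0.998, 0.0, -0.0]
ft_force: [-0.7, 0.6, 0.4]
width: 0.803
```

Call:
{"method": "drive_tool", "body": {"moves": [[0.8,0,0,-0.06,0],[0.8,0,0,-0.1,0],[0.8,0,0,-0.115,0],[0.8,0,0,-0.122,0],[0.8,0,0,-0.122,0]]}}

```text
time: 13.38
tcp_pos: [0.433, 0.0073, 0.0568]
eef_rot: [-0.064, 0.998, -0.0, 0.001]
ft_force: [0.5, 0.4, -0.1]
width: 0.8
```

Run:
```python
from h import *
s=ctrl.state();print(np.round(s["tcp_pos"],4),s["width"],s["ft_force"])
f=ctrl.grab_frame("side");a=f["img"][150:250,260:390,::-1]
cv2.imwrite("pics/b1.png",cv2.resize(a,None,fx=6,fy=6,interpolation=cv2.INTER_CUBIC))
```

```text
[0.433  0.0073 0.0568] 0.7998005498781798 [ 0.49591012  0.44244609 -0.10122215]
```

View pics/b1.png

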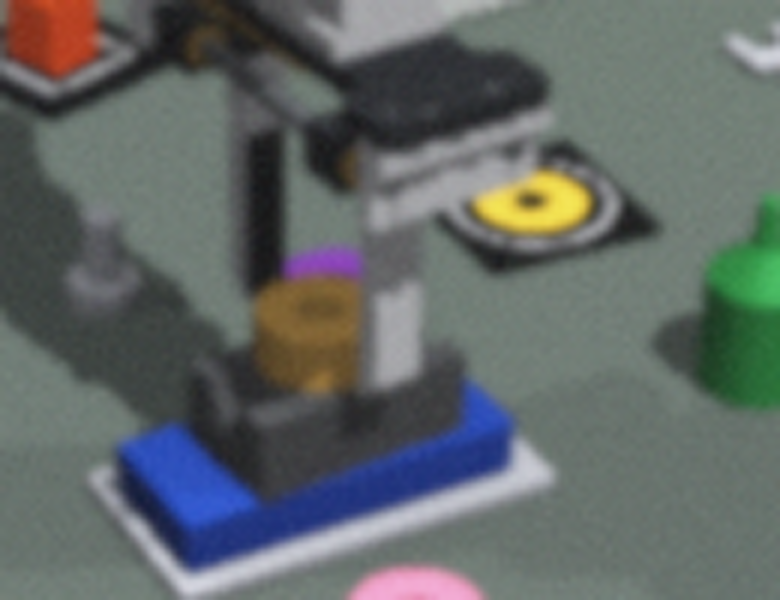

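Call:
{"method": "drive_tool", "body": {"moves": [[0.6,0,0,0,0],[0.4,0,0,0,0],[0.4,0,0,0,0],[0.4,0,0,0,0],[0.4,0,0,0,0],[0.4,0,0,0,0]], "force": 30}}

```text
time: 14.18
tcp_pos: [0.4325, 0.0073, 0.0565]
eef_rot: [-0.064, 0.998, -0.0, 0.0]
ft_force: [-0.8, 0.2, 5.2]
width: 0.519
```

Call:
{"method": "drive_tool", "body": {"moves": [[0.4,0,0,0.01,0],[0.4,0,0,0.04,0],[0.4,0,0,0.1,0],[0.4,0,0,0.1,0]]}}

```text
time: 14.68
tcp_pos: [0.4348, 0.0072, 0.1388]
eef_rot: [-0.064, 0.998, -0.001, 0.003]
ft_force: [0.4, 0.1, -3.9]
width: 0.514
```

Run:
```python
from h import *
s=ctrl.state();print(np.round(s["tcp_pos"],4),s["width"],s["ft_force"])
f=ctrl.grab_frame("side");a=f["img"][120:250,260:420,::-1]
cv2.imwrite("pics/b2.png",cv2.resize(a,None,fx=4,fy=4,interpolation=cv2.INTER_CUBIC))
```

```text
[0.4348 0.0072 0.1388] 0.5141787395457026 [ 0.37147484  0.12985236 -3.92964037]
```

View pics/b2.png

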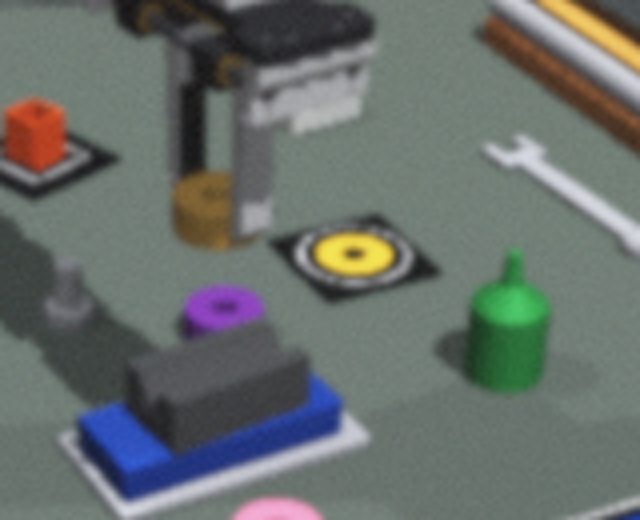

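Call:
{"method": "drive_tool", "body": {"moves": [[0.4,0.06,0.05,0,0],[0.4,0.12,0.1,0,0],[0.4,0.17,0.15,0,0],[0.4,0.2225,0.1945,0,0],[0.4,0.2225,0.1945,0,0],[0.4,0.2225,0.1945,0,0],[0.4,0.2225,0.1945,0,0]]}}

```text
time: 15.6
tcp_pos: [0.6085, 0.162, 0.1351]
eef_rot: [-0.064, 0.998, -0.0, -0.001]
ft_force: [0.2, -0.0, -4.1]
width: 0.516
```

Call:
{"method": "drive_tool", "body": {"moves": [[0.4,0,0,-0.06,0],[0.4,0,0,-0.12,0],[0.4,0,0,-0.155,0],[0.4,0,0,-0.168,0],[0.4,0,0,-0.168,0],[0.4,0,0,-0.168,0]]}}

```text
time: 16.35
tcp_pos: [0.6115, 0.163, 0.0035]
eef_rot: [-0.064, 0.998, 0.0, 0.002]
ft_force: [0.2, 0.3, -3.6]
width: 0.517
```

Run:
```python
from h import *
s=ctrl.state();print(np.round(s["tcp_pos"],4),s["width"],s["ft_force"])
f=ctrl.grab_frame("side");a=f["img"][120:250,260:420,::-1]
cv2.imwrite("pics/b3.png",cv2.resize(a,None,fx=4,fy=4,interpolation=cv2.INTER_CUBIC))
```

```text
[0.6115 0.163  0.0035] 0.5169881577632024 [ 0.16915466  0.332764   -3.60424137]
```

View pics/b3.png

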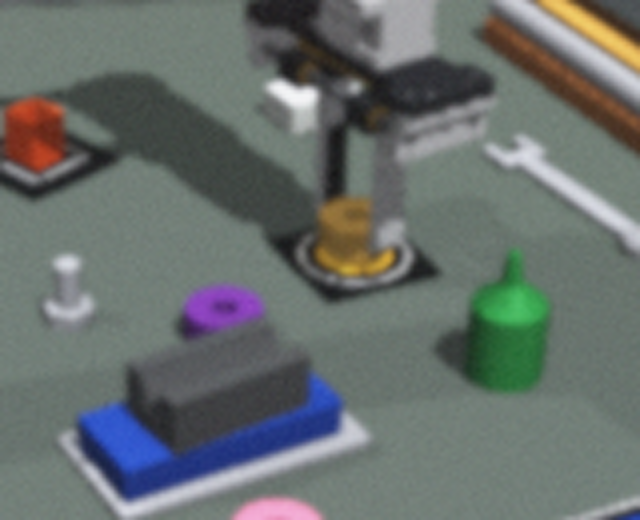

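Ring hovers about 9 mm above the pad, centred. Lower to rep ≈ −0.0055.

Call:
{"method": "drive_tool", "body": {"moves": [[0.4,0,0,-0.005,0],[0.4,0,0,-0.009,0],[0.4,0,0,-0.0105,0],[0.4,0,0,-0.0105,0],[0.4,0,0,-0.0105,0]]}}

```text
time: 17.02
tcp_pos: [0.6104, 0.1631, -0.0055]
eef_rot: [-0.064, 0.998, 0.0, 0.0]
ft_force: [-3.3, -0.3, 5.3]
width: 0.52
```

Call:
{"method": "drive_tool", "body": {"moves": [[0.7,0,0,0.001,0],[0.75,0,0,0.001,0],[0.75,0,0,0.001,0],[0.75,0,0,0.03,0],[0.8,0,0,0.08,0],[0.8,0,0,0.15,0],[0.8,0,0,0.2,0],[0.8,0,0,0.2,0]]}}

```text
time: 18.02
tcp_pos: [0.6128, 0.1635, 0.1573]
eef_rot: [-0.064, 0.998, 0.0, 0.004]
ft_force: [-0.3, -0.2, 0.5]
width: 0.798
```

Call:
{"method": "drive_tool", "body": {"moves": [[0.8,-0.2215,-0.197,0,0],[0.8,-0.2215,-0.197,0,0],[0.8,-0.2215,-0.197,0,0],[0.8,-0.2215,-0.197,0,0],[0.8,-0.2215,-0.197,0,0],[0.8,-0.2215,-0.197,0,0]]}}

```text
time: 18.77
tcp_pos: [0.4333, 0.0056, 0.1528]
eef_rot: [-0.064, 0.998, 0.0, -0.0]
ft_force: [0.6, 0.5, 1.3]
width: 0.802
```

Run:
```python
from h import *
s=ctrl.state();print(np.round(s["tcp_pos"],4),s["width"],s["eef_rot"])
f=ctrl.grab_frame("side");a=f["img"][120:250,240:420,::-1]
cv2.imwrite("pics/b4.png",cv2.resize(a,None,fx=4,fy=4,interpolation=cv2.INTER_CUBIC))
```

```text
[0.4333 0.0056 0.1528] 0.8020386742438075 [-6.36078396e-02  9.97974912e-01  3.38889169e-04 -5.35458170e-05]
```

View pics/b4.png

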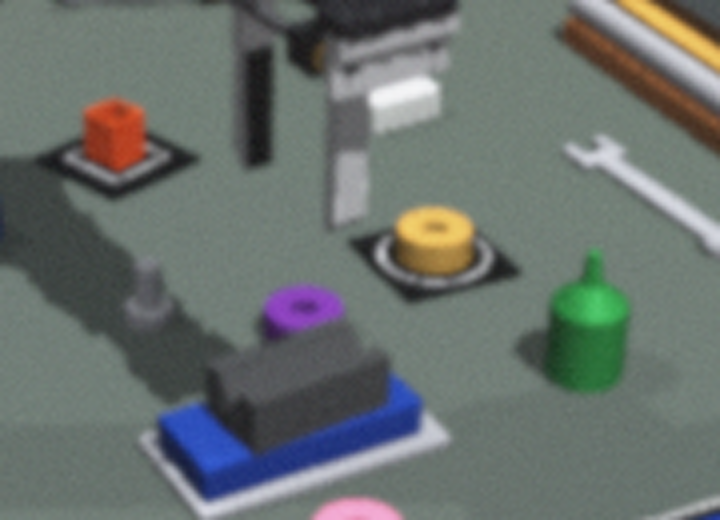

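Call:
{"method": "drive_tool", "body": {"moves": [[0.8,0,0,-0.06,0],[0.8,0,0,-0.12,0],[0.8,0,0,-0.15,0],[0.8,0,0,-0.1625,0],[0.8,0,0,-0.1625,0],[0.6,0,0,-0.1625,0],[0.4,0,0,-0.1625,0],[0.4,0,0,-0.1625,0],[0.4,0,0,-0.1625,0],[0.4,0,0,-0.1625,0]], "force": 35}}

```text
time: 20.08
tcp_pos: [0.4337, 0.0051, 0.0241]
eef_rot: [-0.064, 0.998, -0.0, 0.001]
ft_force: [-0.5, -1.0, 6.0]
width: 0.531
```

Call:
{"method": "drive_tool", "body": {"moves": [[0.4,0,0,0,0],[0.4,0,0,0,0]]}}

```text
time: 20.32
tcp_pos: [0.4337, 0.0051, 0.0242]
eef_rot: [-0.064, 0.998, -0.0, 0.001]
ft_force: [-0.8, -1.4, 6.4]
width: 0.532
```

Run:
```python
from h import *
s=ctrl.state();print(np.round(s["tcp_pos"],4),s["width"],s["eef_rot"])
f=ctrl.grab_frame("side");a=f["img"][140:260,250:400,::-1]
cv2.imwrite("pics/c1.png",cv2.resize(a,None,fx=4,fy=4,interpolation=cv2.INTER_CUBIC))
```

```text
[0.4337 0.0051 0.0242] 0.5316769405189724 [-6.40409434e-02  9.97946906e-01 -3.37231211e-04  7.84650159e-04]
```

View pics/c1.png

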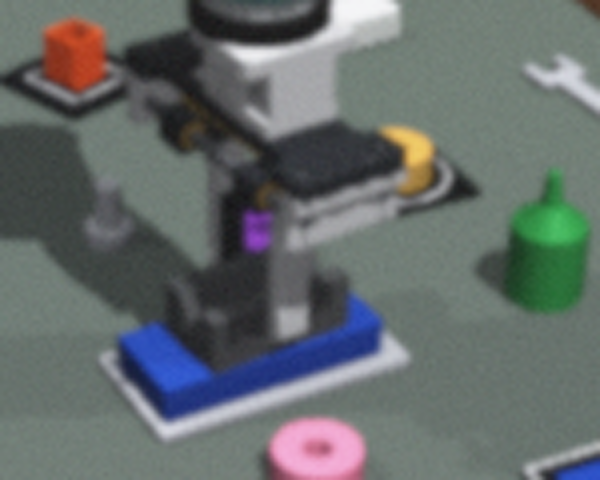

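Call:
{"method": "drive_tool", "body": {"moves": [[0.4,0,0,0.01,0],[0.4,0,0,0.05,0],[0.4,0,0,0.12,0],[0.4,0.0455,-0.06,0.12,-0.1],[0.4,0.0455,-0.13,0.12,-0.3],[0.4,0.0455,-0.2,0.12,-0.5],[0.4,0.0455,-0.27,0.12,-0.65],[0.4,0.0455,-0.34,0.12,-0.65],[0.4,0.0455,-0.41,0.12,-0.65],[0.4,0.0455,-0.457,0.12,-0.65]]}}

```text
time: 21.62
tcp_pos: [0.4685, -0.3621, 0.1183]
eef_rot: [0.191, 0.982, 0.001, -0.001]
ft_force: [0.7, 1.5, -4.3]
width: 0.532
```

Call:
{"method": "drive_tool", "body": {"moves": [[0.4,0,0,0,0],[0.4,0,0,0,0],[0.4,0,0,0,0]]}}

```text
time: 22.0
tcp_pos: [0.4691, -0.3585, 0.1191]
eef_rot: [0.19, 0.982, 0.001, -0.001]
ft_force: [-0.4, 0.4, -3.8]
width: 0.529
```

Run:
```python
from h import *
s=ctrl.state();print(np.round(s["tcp_pos"],4),s["width"],s["eef_rot"])
f=ctrl.grab_frame("side");a=f["img"][180:380,280:520,::-1]
cv2.imwrite("pics/c2.png",cv2.resize(a,None,fx=3,fy=3,interpolation=cv2.INTER_CUBIC))
```

```text
[ 0.4691 -0.3585  0.1191] 0.529107875022536 [ 1.89596719e-01  9.81861629e-01  7.01626019e-04 -5.77569930e-04]
```

View pics/c2.png

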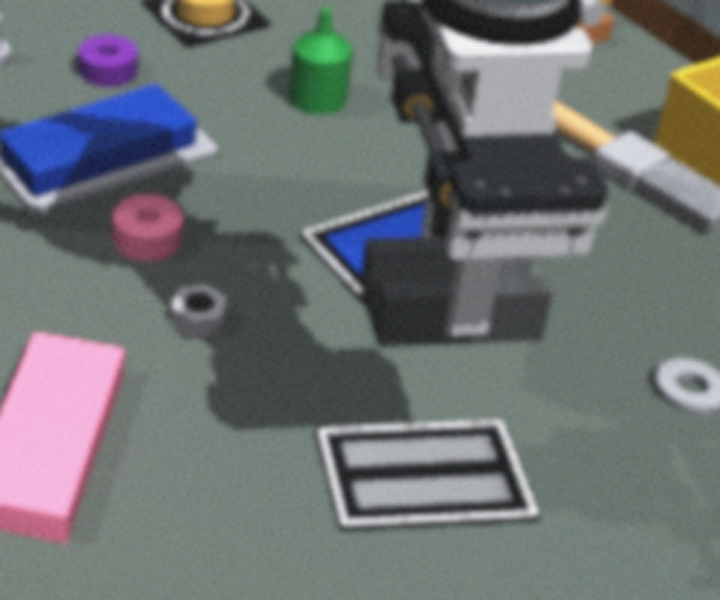

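Call:
{"method": "drive_tool", "body": {"moves": [[0.4,0.001,-0.002,-0.05,0],[0.4,0.001,-0.002,-0.1,0],[0.4,0.001,-0.002,-0.135,0],[0.4,0.001,-0.002,-0.146,0],[0.4,0.001,-0.002,-0.148,0],[0.4,0.001,-0.002,-0.148,0]]}}

```text
time: 22.8
tcp_pos: [0.4712, -0.3624, 0.0023]
eef_rot: [0.19, 0.982, -0.001, 0.001]
ft_force: [0.1, 0.4, -3.8]
width: 0.532
```

Run:
```python
from h import *
s=ctrl.state();print(np.round(s["tcp_pos"],4),s["width"],s["ft_force"])
f=ctrl.grab_frame("side");a=f["img"][220:380,340:520,::-1]
cv2.imwrite("pics/c3.png",cv2.resize(a,None,fx=3,fy=3,interpolation=cv2.INTER_CUBIC))
```

```text
[ 0.4712 -0.3624  0.0023] 0.5319309517492494 [ 0.13182149  0.42659537 -3.81961265]
```

View pics/c3.png

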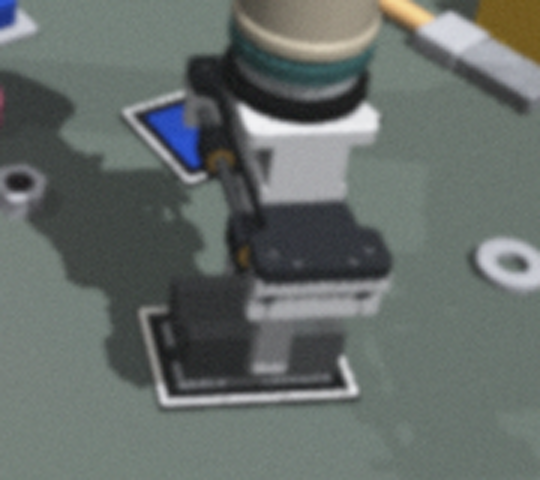

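Call:
{"method": "drive_tool", "body": {"moves": [[0.4,-0.001,0.002,-0.003,0],[0.4,-0.001,0.002,-0.005,0],[0.4,-0.001,0.002,-0.007,0],[0.4,-0.001,0.002,-0.007,0],[0.4,-0.001,0.002,-0.007,0]]}}

```text
time: 23.48
tcp_pos: [0.4694, -0.3602, -0.0038]
eef_rot: [0.19, 0.982, -0.0, 0.0]
ft_force: [-2.7, 1.9, 5.0]
width: 0.527
```

Call:
{"method": "drive_tool", "body": {"moves": [[0.7,0,0,0.001,0],[0.75,0,0,0.001,0],[0.75,0,0,0.001,0],[0.75,0,0,0.03,0],[0.85,0,0,0.08,0],[0.85,0,0,0.15,0],[0.85,0,0,0.2,0],[0.85,0,0,0.2,0]]}}

```text
time: 24.48
tcp_pos: [0.4714, -0.362, 0.1591]
eef_rot: [0.19, 0.982, -0.002, 0.003]
ft_force: [-0.4, 1.1, -0.8]
width: 0.849
```

Call:
{"method": "drive_tool", "body": {"moves": [[0.85,-0.0485,0.459,0,0.575],[0.85,-0.0485,0.459,0,0.575],[0.85,-0.0485,0.459,0,0.575],[0.85,-0.0485,0.459,0,0.575],[0.85,-0.0485,0.459,0,0.575],[0.85,-0.0485,0.459,0,0.575],[0.85,-0.0485,0.459,0,0.575],[0.85,-0.0485,0.459,0,0.575],[0.85,-0.0485,0.459,0,0.575]]}}

```text
time: 25.6
tcp_pos: [0.4308, 0.0057, 0.1549]
eef_rot: [-0.034, 0.999, -0.0, -0.0]
ft_force: [-0.7, -1.4, 0.7]
width: 0.85
```

Run:
```python
from h import *
s=ctrl.state();print(np.round(s["tcp_pos"],4),s["width"],s["eef_rot"])
f=ctrl.grab_frame("side");a=f["img"][130:380,260:520,::-1]
cv2.imwrite("pics/c4.png",cv2.resize(a,None,fx=2.4,fy=2.4,interpolation=cv2.INTER_CUBIC))
a=f["img"][190:260,260:370,::-1]
cv2.imwrite("pics/c5.png",cv2.resize(a,None,fx=7,fy=7,interpolation=cv2.INTER_CUBIC))
```

```text
[0.4308 0.0057 0.1549] 0.8496114011654001 [-3.35936029e-02  9.99435488e-01 -1.50908882e-04 -3.89272383e-04]
```

View pics/c4.png

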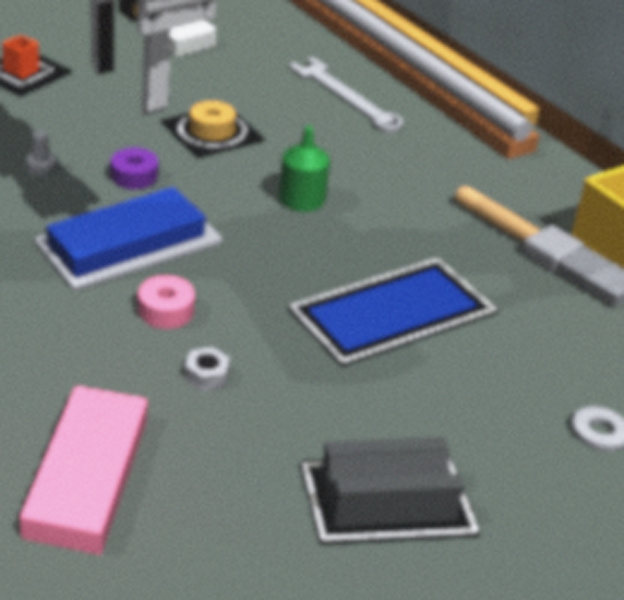

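View pics/c5.png

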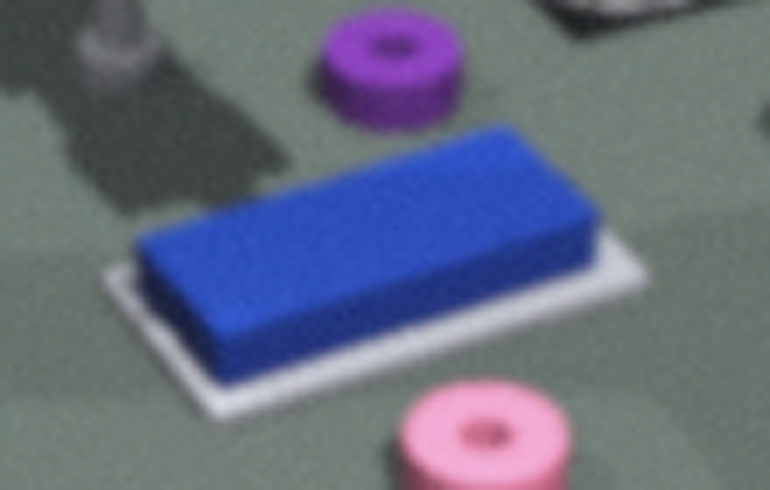

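Run:
```python
from h import *
fs=ctrl.grab_frame("side")
p=np.array([(138,240),(505,125),(600,215),(222,335)],float)/7-.43+[260,190]
q=w(fs,p,.032)*1000
print(q.round(0),q.mean(0),[ (round(float(np.hypot(*d)),1),round(float(np.degrees(np.arctan2(d[1],d[0]))),1)) for d in (np.roll(q,-1,0)-q)])
im=fs["img"].astype(int);m=(im[...,2]>150)&(im[...,0]<70);k=np.zeros(m.shape,bool);k[200:245,275:350]=1
print(rect(fs,m&k,.032))
```

```text
[[361.  31.]
 [498.  41.]
 [502. -19.]
 [365. -27.]] [431.34839387   6.23460504] [(137.7, 4.2), (60.2, -86.6), (137.2, -176.7), (58.0, 94.0)]
[430.9, 5.2, 136.8, 60.8, 3.9]
```

Call:
{"method": "drive_tool", "body": {"moves": [[0.85,0,0.0005,-0.06,0],[0.85,0,0.0005,-0.12,0],[0.85,0,0.0005,-0.17,0],[0.85,0,0.0005,-0.187,0],[0.85,0,0.0005,-0.19,0],[0.85,0,0.0005,-0.19,0]]}}

```text
time: 26.45
tcp_pos: [0.4313, 0.0068, 0.0037]
eef_rot: [-0.034, 0.999, -0.0, 0.0]
ft_force: [-0.3, 0.2, 0.6]
width: 0.852
```

Run:
```python
from h import *
s=ctrl.state();print(np.round(s["tcp_pos"],4),s["width"],s["ft_force"])
f=ctrl.grab_frame("side");a=f["img"][160:260,260:380,::-1]
cv2.imwrite("pics/d1.png",cv2.resize(a,None,fx=6,fy=6,interpolation=cv2.INTER_CUBIC))
```

```text
[0.4313 0.0068 0.0037] 0.8516371949036026 [-0.27514183  0.232356    0.63815338]
```

View pics/d1.png

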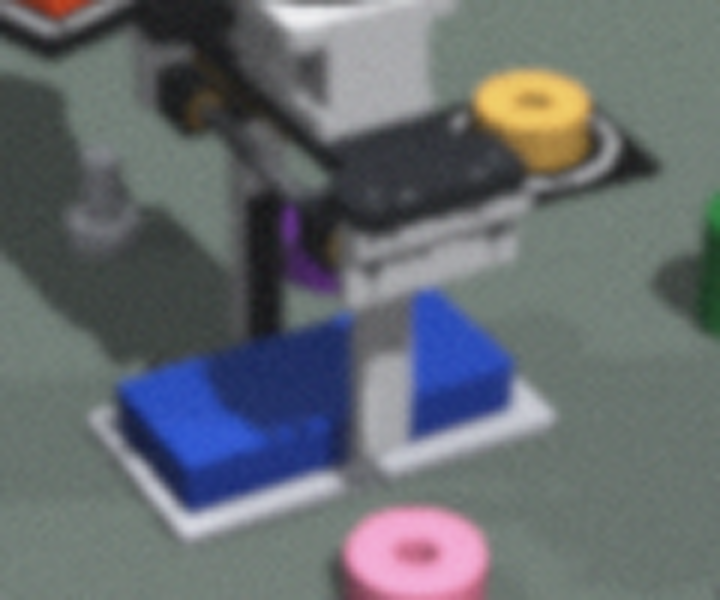

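Call:
{"method": "drive_tool", "body": {"moves": [[0.85,0,-0.0005,-0.004,0],[0.85,0,-0.0005,-0.006,0],[0.85,0,-0.0005,-0.006,0],[0.7,0,-0.0005,-0.006,0],[0.5,0,-0.0005,-0.006,0],[0.5,0,-0.0005,-0.006,0],[0.5,0,-0.0005,-0.006,0],[0.5,0,-0.0005,-0.006,0]], "force": 40}}

```text
time: 27.5
tcp_pos: [0.4306, 0.0072, -0.0014]
eef_rot: [-0.034, 0.999, 0.0, 0.0]
ft_force: [-0.3, 1.7, 1.2]
width: 0.635
```

Call:
{"method": "drive_tool", "body": {"moves": [[0.5,0,0,0.005,0],[0.5,0,0,0.02,0],[0.5,0,0,0.08,0],[0.5,0,0,0.15,0],[0.5,0,0,0.15,0]]}}

```text
time: 28.12
tcp_pos: [0.4344, 0.0064, 0.123]
eef_rot: [-0.035, 0.999, -0.001, 0.005]
ft_force: [-0.0, 0.9, -5.3]
width: 0.631
```

Run:
```python
from h import *
s=ctrl.state();print(np.round(s["tcp_pos"],4),s["width"],s["ft_force"])
f=ctrl.grab_frame("side");a=f["img"][120:260,240:400,::-1]
cv2.imwrite("pics/d2.png",cv2.resize(a,None,fx=4,fy=4,interpolation=cv2.INTER_CUBIC))
```

```text
[0.4344 0.0064 0.123 ] 0.6312080509701495 [-0.01339183  0.92883076 -5.33157247]
```

View pics/d2.png

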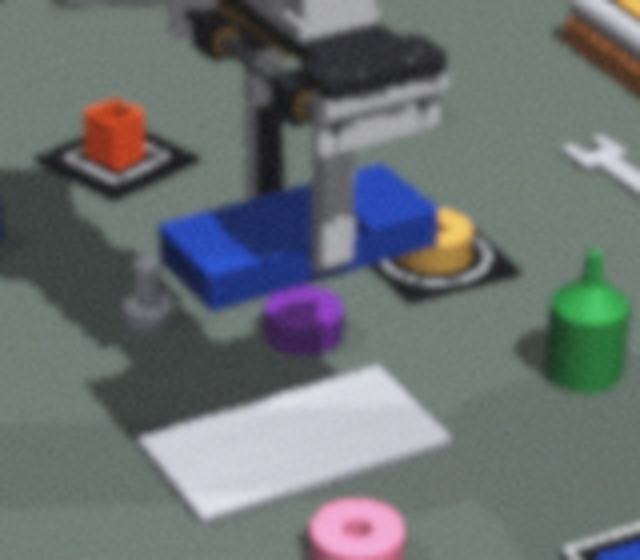

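Call:
{"method": "drive_tool", "body": {"moves": [[0.5,0.03,-0.06,0,0],[0.5,0.06,-0.12,0,-0.03],[0.5,0.1,-0.17,0,-0.06],[0.5,0.15,-0.21,0,-0.078],[0.5,0.19,-0.2328,0,-0.078],[0.5,0.218,-0.2328,0,-0.078],[0.5,0.218,-0.2328,0,-0.078],[0.5,0.218,-0.2328,0,-0.078],[0.5,0.218,-0.2328,0,-0.078]]}}

```text
time: 29.3
tcp_pos: [0.6034, -0.1786, 0.1181]
eef_rot: [-0.004, 1.0, 0.0, -0.001]
ft_force: [0.6, 0.3, -4.9]
width: 0.636
```

Call:
{"method": "drive_tool", "body": {"moves": [[0.5,0,0,-0.05,0],[0.5,0,0,-0.1,0],[0.5,0,0,-0.135,0],[0.5,0,0,-0.146,0],[0.5,0,0,-0.146,0],[0.5,0,0,-0.146,0]]}}

```text
time: 30.05
tcp_pos: [0.6062, -0.1797, 0.0035]
eef_rot: [-0.004, 1.0, -0.001, 0.001]
ft_force: [-0.3, -0.4, -3.9]
width: 0.634
```

Run:
```python
from h import *
s=ctrl.state();print(np.round(s["tcp_pos"],4),s["width"],s["ft_force"],s["eef_rot"])
f=ctrl.grab_frame("side");a=f["img"][160:310,340:520,::-1]
cv2.imwrite("pics/d3.png",cv2.resize(a,None,fx=4,fy=4,interpolation=cv2.INTER_CUBIC))
```

```text
[ 0.6062 -0.1797  0.0035] 0.6335324287483411 [-0.30073389 -0.4279116  -3.85003538] [-3.92790419e-03  9.99991068e-01 -5.95256534e-04  1.44251068e-03]
```

View pics/d3.png

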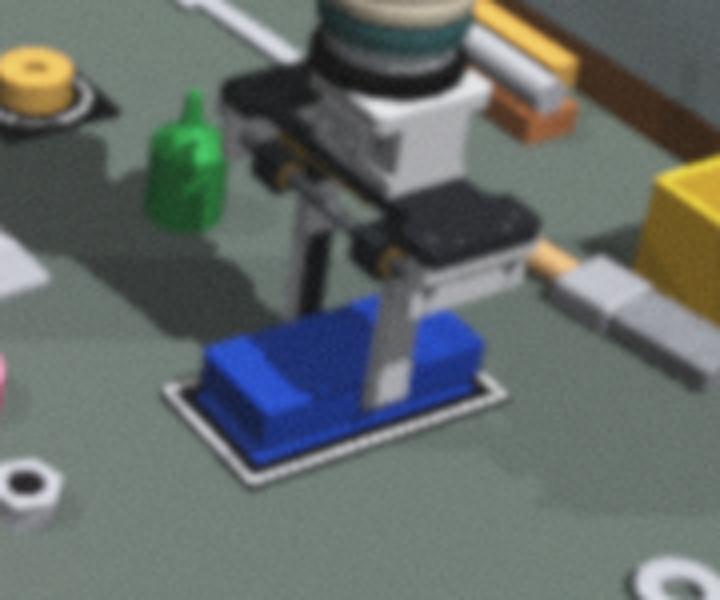

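Call:
{"method": "drive_tool", "body": {"moves": [[0.5,0,0,-0.004,0],[0.5,0,0,-0.007,0],[0.5,0,0,-0.009,0],[0.5,0,0,-0.009,0],[0.5,0,0,-0.009,0]]}}

```text
time: 30.72
tcp_pos: [0.605, -0.1792, -0.0053]
eef_rot: [-0.004, 1.0, 0.0, -0.0]
ft_force: [-0.3, -0.2, -2.3]
width: 0.633
```

Call:
{"method": "drive_tool", "body": {"moves": [[0.5,0,0,-0.001,0],[0.5,0,0,-0.001,0]]}}

```text
time: 30.98
tcp_pos: [0.605, -0.1792, -0.0053]
eef_rot: [-0.004, 1.0, 0.0, 0.0]
ft_force: [-3.5, 0.2, 5.0]
width: 0.634
```

Contact. Release, rise, and move away towards +x-free space (back and up) for a final look.

Call:
{"method": "drive_tool", "body": {"moves": [[0.8,0,0,0.001,0],[0.85,0,0,0.001,0],[0.85,0,0,0.001,0],[0.85,0,0,0.03,0],[0.85,0,0,0.08,0],[0.85,0,0,0.15,0],[0.85,0,0,0.2,0],[0.85,0,0,0.25,0],[0.85,0,0,0.25,0]]}}

```text
time: 32.1
tcp_pos: [0.6073, -0.1801, 0.1975]
eef_rot: [-0.004, 1.0, -0.001, 0.004]
ft_force: [-0.9, -0.0, -0.2]
width: 0.85
```

Call:
{"method": "drive_tool", "body": {"moves": [[0.85,-0.4,-0.1,0,0],[0.85,-0.4,-0.1,0,0],[0.85,-0.4,-0.1,0,0],[0.85,-0.4,-0.1,0,0],[0.85,-0.4,-0.1,0,0],[0.85,-0.4,-0.1,0,0],[0.85,-0.4,-0.1,0,0],[0.85,-0.4,-0.1,0,0]]}}

```text
time: 33.1
tcp_pos: [0.2856, -0.259, 0.1932]
eef_rot: [-0.004, 1.0, 0.001, 0.0]
ft_force: [-0.5, -0.0, -0.1]
width: 0.852
```

Run:
```python
from h import *
s=ctrl.state();print(np.round(s["tcp_pos"],4),s["time"])
f=ctrl.grab_frame("side");cv2.imwrite("pics/e1.png",cv2.resize(f["img"][120:370,220:540,::-1],None,fx=2.4,fy=2.4,interpolation=cv2.INTER_CUBIC))
H=dict(tube=.04,spacer=.026,vblock=.038,riser=.028)
g=ctrl.grab_frame("top");cv2.imwrite("pics/e2.png",cv2.resize(g["img"][90:320,140:500,::-1],None,fx=2.2,fy=2.2,interpolation=cv2.INTER_CUBIC))
for t in H:
  for r in ctrl.cut_out("top",t)[:4]:
    if r["pixels"].sum()>8: print(t,round(r["p"],2),r["extent"],rect(g,r["pixels"],H[t]))
```

```text
[ 0.2856 -0.259   0.1932] 33.1
tube 0.51 [157.1, 184.1, 19.4, 12.1] [466.4, 371.9, 37.7, 32.4, -68.7]
spacer 0.64 [259.5, 172.8, 20.2, 21.7] [490.0, 113.1, 48.6, 46.3, 89.2]
spacer 0.58 [240.0, 128.7, 22.0, 17.0] [605.9, 159.7, 51.5, 49.6, 89.3]
spacer 0.57 [343.9, 198.5, 16.9, 21.9] [420.0, -91.9, 46.2, 46.1, 88.8]
vblock 0.62 [436.9, 168.8, 32.0, 37.5] [468.0, -354.1, 94.8, 59.6, -21.7]
riser 0.86 [370.6, 109.4, 29.3, 56.2] [603.2, -178.1, 147.2, 66.9, 1.1]
riser 0.69 [380.6, 237.4, 45.5, 42.4] [287.5, -229.6, 117.3, 59.8, 49.9]
riser 0.66 [165.4, 234.0, 62.8, 82.7] [256.4, 300.5, 194.0, 92.2, 25.3]
```

View pics/e1.png

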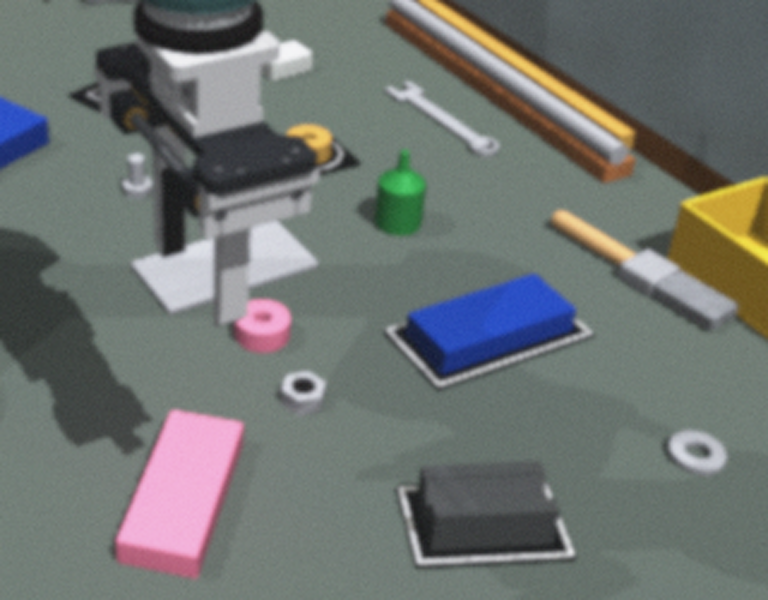

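View pics/e2.png

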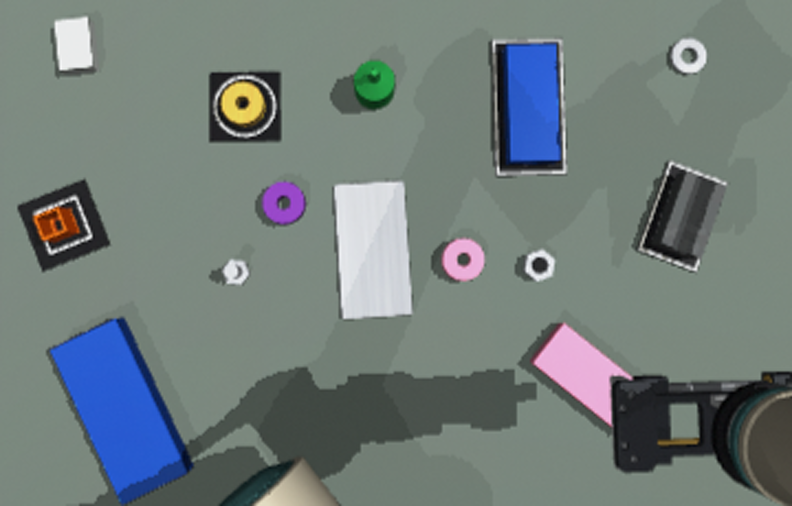

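Run:
```python
from h import *
g=ctrl.grab_frame("top")
im=g["img"][:,:,::-1].copy()
def box(c,a,L,W,z0,z1,col,s,o,img):
    a=np.radians(a);R=np.array([[np.cos(a),-np.sin(a)],[np.sin(a),np.cos(a)]])
    for z in(z0,z1):
        p=np.array([(L/2,W/2),(-L/2,W/2),(-L/2,-W/2),(L/2,-W/2)])@R.T+c
        q=(proj(g,np.c_[p,[z]*4])-o+.5)*s
        cv2.polylines(img,[q.round().astype(int)],True,col,1)
out=[]
for o,c,a,L,W,h in [((145,165),(.4705,.3783),20.3,.03,.03,.036),((425,155),(.4697,-.3603),-22,.09,.05,.034),((355,98),(.605,-.1792),.4,.14,.06,.024)]:
    x=cv2.resize(im[o[1]:o[1]+75,o[0]:o[0]+50],None,fx=5,fy=5,interpolation=cv2.INTER_CUBIC)
    y=x.copy(); box(np.array(c),a,L,W,.004,.004+h,(0,255,0),5,np.array(o),y); out.append(np.vstack([x[:300],y[:300]]))
cv2.imwrite("pics/e3.png",np.hstack(out)[:, :])
```

```text
(no output)
```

View pics/e3.png

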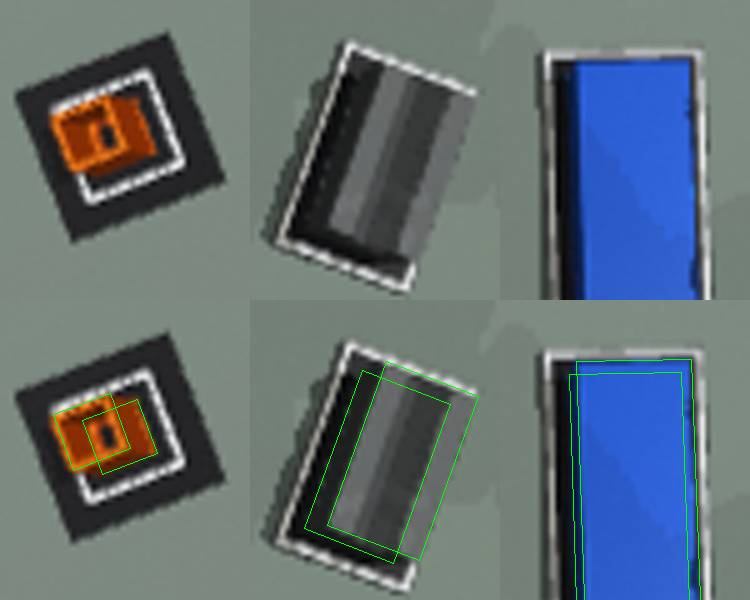

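Run:
```python
from plant import ctrl
print(ctrl.close_job())
```

```text
the job is handed in; nothing more can be done
None
```

The stack is apart, and the tube, brass ring, V-block and blue riser, taken in that order, are each set down on their own pad. I handed the job in at about 33 s. I lowered each piece until I felt light contact (about 5 N) before releasing it.

**Last checks:**
- **Tube, V-block and riser:** in the top view, box outlines drawn at the intended poses match all three. They stand upright, turned to match and inside the white outlines.
- **Ring:** it sits centred in its round outline. I judged this from the pictures and did not draw an outline for it.
- **Surroundings:** the oil dispenser still stands where it was. The look-alikes stayed in place, and the gripper was clear of everything.

**What disagreed:**
- **Height reading:** the real fingertips were about 34 mm higher than the reported tool height and the stated 19 mm implied. My first try at the tube therefore closed in the air above it, with no contact force. I measured the offset in the side camera, confirmed it as I went down again, and used it for every later grasp.
- **Network cut-outs:** in the last top view these put the tube and V-block centres about 6 to 7 mm off their pads. I put that down to their side faces being included in the cut-outs, because the drawn outlines fit.

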